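Examine a marked flaw on a gilded frame with a hand microscope

TASK

Examine the flaw inside the paper ring on the gilded frame with the hand microscope: first turn its focus knob until the pointer line meets the long index mark, then take the microscope out of its dock and set its nose on the flaw, square to the sloping gilded face. Press only lightly, so that the sprung nose sleeve goes in about half of its travel and does not bottom out, and finish like that: still gripping the microscope and holding it steady on the flaw. Leave the beaker, jar, brush and burnisher where they lie.

Things in the scene. Friction and masses are not known exactly. Their poses are not given: they have to be found in the camera images.
- scope: Cordless white hand microscope, 0.2 kg, standing nose down in its dock. Origin: centre of its lamp head's underside; z runs along its axis from nose to tail (up while docked). Along z: square lamp head 44 x 44 mm from 0 to 36 mm, round barrel of 40 mm diameter to 110 mm, black focus knob 111 to 129 mm. Its +x side bears the index mark. Below the head sticks out the nose sleeve, 0 to -16 mm.
- barrel (a point): Point on the microscope's axis, 85 mm above its origin (25 mm below the barrel's end face, 44 mm below the knob's top): a good height at which to grip the 40 mm round barrel. Its axes are the scope's.
- knob (a point): Centre of the black focus knob (28 mm diameter, 18 mm tall), 120 mm above the scope's origin. It turns with the knob: its x axis points along the white pointer line on the knob's top, its z axis along the microscope.
- focus (a joint): Angle of the focus knob (rad): 0 = pointer line at the index mark, the one long white mark on the barrel's end face, 14 to 20 mm off the axis (the short ticks are only a scale). Positive = counter-clockwise of it, seen from above while docked. Starts at 0.7 to 1.4: turn it clockwise to 0. Stops at -0.6 and 1.9; friction 0.03 N m holds it where it is left.
- sleeve (a joint): How far the sprung nose sleeve is pushed in, in m: 0 = fully out, 0.008 = bottomed. Spring: about 0.7 N at the start and 0.35 N more per mm, so about 2.1 N half-way and 3.5 N at the bottom.
- nose (a point): Centre of the sleeve's flat front rim (26 mm outer diameter), on the microscope's axis, 16 mm below the scope's origin when the sleeve is fully out; it moves with the sleeve. Axes parallel to the scope's.
- spot: The place to examine: a dark red-brown flaw about 9 mm across, at the centre of a white paper ring (inner diameter 36 mm, outer 46 mm, paper thin). Origin: the flaw's centre on the gilded surface; z points square out of the surface, which slopes 20 degrees down towards the robot; y runs level along the rail.
- frame: Gilded picture frame, fixed, face up: 340 mm (x) by 460 mm (y) outside, rails 90 mm wide. Origin: centre of its underside. The flaw is on the -x rail, nearest the robot: outer bead 32 mm high, then the flat slope rising inwards from 25 to 51 mm, then an inner bead 60 mm high that begins 36 mm up the slope from the flaw. Other worn places have no paper ring.
- dock: Black charging dock, fixed, 90 x 90 x 48 mm, origin at the centre of its underside. Its square well, 47 mm wide and 28 mm deep, keys the lamp head so that the microscope cannot turn (1.5 mm play each side); lift it straight up by 50 mm to clear it. The docked scope's origin is 20 mm above the table, its axes are the dock's.
- beaker: Clear plastic beaker, 60 mm diameter, 70 mm tall, standing; origin under its centre. Leave alone.
- jar: Jar with black lid, 56 mm diameter, 65 mm tall, standing; origin under its centre. Leave alone.
- brush: Flat gilder's brush, 200 mm long, lying on the table beside the dock; origin under its middle, x along it. Leave alone.
- burnisher: Wooden-handled burnisher, 153 mm long, 16 mm thick, lying on the table inside the frame's opening; origin under its middle, x along it. Leave alone.
There are look-alikes about, which are no part of the job. There is more than one size of the dock; the job needs the smallest. Of the things shaped like the scope, the white one is meant.

How it is judged:
By the outcome, as a careful person would: the job done as asked, in the order asked, and still so for the second after the job is handed in, while the arm keeps its last pose, push and grip.
It also fails if it takes over 54 s, if anything falls off the work surface, if the arm or the gripper's body presses on something with over 40 N, if the wrist force passes 120 N, or if a joint passes its speed limit or range.

ROBOT

A 6-joint arm with a two-finger parallel gripper is mounted at the origin on the work surface. World frame = base frame: x ahead of the robot, y to its left, z up, the work surface at z = 0. Lengths are in mm, angles in rad, forces in N, time in s.
With the tool pointing down it reaches from about 350 to 975 mm from the base axis. Payload 7.1 kg.
Tool frame: the origin (TCP) lies between the finger pads; the fingertips stand 19 mm ahead of it and the grasp point (between the pads) is the TCP (ctrl.tcp_to_tips is the distance from the TCP to the fingertips, in mm); z points along the fingers, y is the line along which they close (so a half turn about z gives the same grasp; the last joint's range is limited). The gripper opens to 88 mm and grips with 3 to 60 N. Pads are 20 mm wide; open, the fingers measure 115 mm over their backs; the gripper's body (75 mm by 178 mm) begins 61 mm behind the grasp point.
Start: joints at [1.235, 0.423, 1.63, -0, 1.089, -0.019], TCP at [194.673, 593.892, 241.675] pointing down, gripper open.
Joint ranges: [-3, 3], [-0.9, 2.11], [0.09, 2.58], [-1.31, 4.45], [0.11, 2.69], [-2.54, 2.54]. Speed limits (rad/s): [2.39, 2.39, 3.01, 3.14, 3.14, 3.14].

INTERFACE

Orientations are given as a rotation vector (axis times angle).
In Python, from workcell import status, optics, ctrl gives the robot as it stands. The module is installed in compiled form; this text tells all that it offers.
- The arm moves only by the shell command python3 -m inch 'ROWS'. ROWS is JSON, a list that holds one entry, the list of rows, each a list of 7 numbers: the shift along the tool's x, y, z in mm, then the turn, a rotation vector about the tool's x, y, z in rad, then the opening in per cent of the stroke, from 0 (shut) to 100 (fully open). A call has 1 to 20 rows; each row is the pose to reach, as a shift and turn from the pose commanded when the call began, along the tool's axes at that moment; what a row does not reach only later rows make up. A row lasts 1/10 s, in which the tool goes at most 50 mm and 8.59 degrees, less where a joint would pass 70% of its speed; a pose out of reach is approached as far as the arm can. A call with a gripper value outside its range is refused whole. The fingers move at their own pace and stop on an object; the grip force is fixed at half the most. Time passes only in rows, so rows that repeat a pose let the fingers close. It gives the time, the measured TCP pose, the force, the opening and the grip force at its end, in the units of the state.
- status.get_obs(): the state, without advancing time (a new reading comes with each control period).
- optics.get_image(name): name is "scene" or "top"; returns a dict with "frame" (480x640x3 uint8, red, green, blue), "fx", "fy", "cx", "cy" (pixels), "rvec" (rotation vector, rad) and "tvec" (3), from world to camera coordinates, as OpenCV has them. Camera axes: x right, y down, z forward; pixel columns grow to the right and rows downward; lengths in mm; the calibration is good to about 2 mm. A picture is of the moment at which its call begins. There is no depth.
- ctrl.close_job(): hands the job in; it is judged then, once.
The state is a dict: "t": time; "qpos": joint angles; "qvel": joint speeds; "joint_torque": joint torques, N m; "ee_pos": TCP position; "orientation": TCP orientation; "ft_force": force on the tool from outside, world axes, zero at the start; "moment": the same for the moment, N m; "width": finger opening in mm; "grasp_force": force on a finger pad.
Only numpy, scipy, OpenCV 4.12 (cv2) and the standard library are available. Lean on these libraries where they do the work, as an engineer would, in place of code of your own. Each camera call takes 0.05 s, during which the arm holds its last target. There are 200 camera calls.

## Working session

There is one attempt and no reset: what is moved stays moved. The work goes in short steps, Python scripts to look and compute and a shell command to move; the robot and the scene stay as the last step left them, time stands still between calls to the robot, and variables do not carry over. Pictures are saved under pics/ and viewed, at most 10 in all, crops included, and the job is handed in when it is done.

```bash
mkdir -p pics; cat > h.py <<'E'
import numpy as np, cv2
from scipy.spatial.transform import Rotation as R
from workcell import status, optics, ctrl
def cam(n):
    d=optics.get_image(n); d['R']=R.from_rotvec(np.ravel(d['rvec'])).as_matrix(); d['t']=np.ravel(d['tvec']).astype(float); return d
def ray(d,u,v):
    c=-d['R'].T@d['t']; r=d['R'].T@np.array([(u-d['cx'])/d['fx'],(v-d['cy'])/d['fy'],1]); return c,r
def atz(d,u,v,z):
    c,r=ray(d,u,v); return c+r*(z-c[2])/r[2]
def proj(d,p):
    q=d['R']@np.asarray(p,float)+d['t']; return np.array([d['fx']*q[0]/q[2]+d['cx'],d['fy']*q[1]/q[2]+d['cy']])
def tri(obs):
    A=np.zeros((3,3));b=np.zeros(3)
    for d,u,v in obs:
        c,r=ray(d,u,v); r=r/np.linalg.norm(r); P=np.eye(3)-np.outer(r,r); A+=P;b+=P@c
    return np.linalg.solve(A,b)
def save(d,name,box=None,s=1):
    f=d['frame'][:,:,::-1]
    if box: x,y,w,h=box; f=f[y:y+h,x:x+w]
    cv2.imwrite('pics/'+name,cv2.resize(f,None,fx=s,fy=s,interpolation=cv2.INTER_CUBIC))
E
python3 - <<'E'
from h import *
for n in('scene','top'):
    d=cam(n); save(d,n+'0.png'); print(n,d['fx'],d['cx'],d['cy'],-d['R'].T@d['t'],d['R'][2])
o=status.get_obs();print(o)
E
```

```text
scene 560.9644582650218 327.4805621219561 233.00362178757774 [1104.7852006   922.57317594  955.15414748] [-0.44233266 -0.66354896 -0.60336108]
top 581.3853559113902 316.2807158484646 250.01062821942628 [ 412.60452203   19.25137156 1532.10669528] [ 0.07129341 -0.0258958  -0.99711918]
{'t': 0.1, 'qpos': array([ 1.23498929e+00,  4.23801175e-01,  1.63059380e+00, -1.78888492e-05,
        1.08857716e+00, -1.89832127e-02]), 'qvel': array([-2.39282579e-05, -3.34672679e-03, -2.92052059e-03, -1.63256616e-03,
        1.40703684e-03, -5.96907787e-05]), 'joint_torque': array([ 2.75713319e-06, -5.45616460e+01, -2.74323088e+01,  6.45845477e-02,
        1.87723059e-02, -4.38689699e-05]), 'ee_pos': array([194.53556264, 593.46456376, 240.96422605]), 'orientation': array([-4.95537931e-01, -3.10203329e+00,  2.13710563e-03]), 'ft_force': array([-0.22258794, -0.20593747, -0.60738256]), 'moment': array([0.02153655, 0.00820931, 0.03652591]), 'grasp_force': 0.0, 'width': 87.94933309391247}
```

View pics/scene0.png

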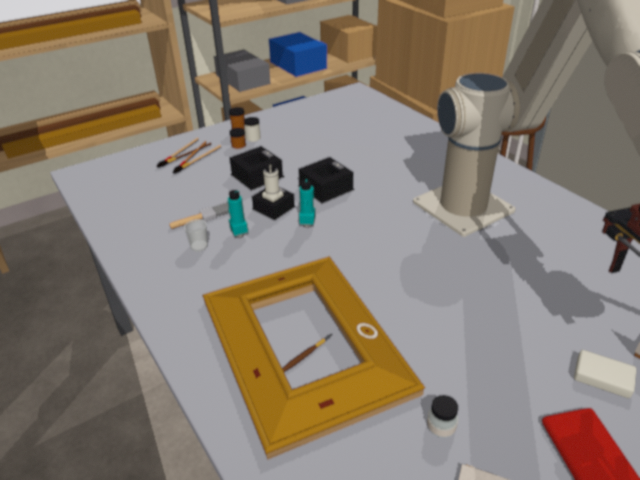

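View pics/top0.png

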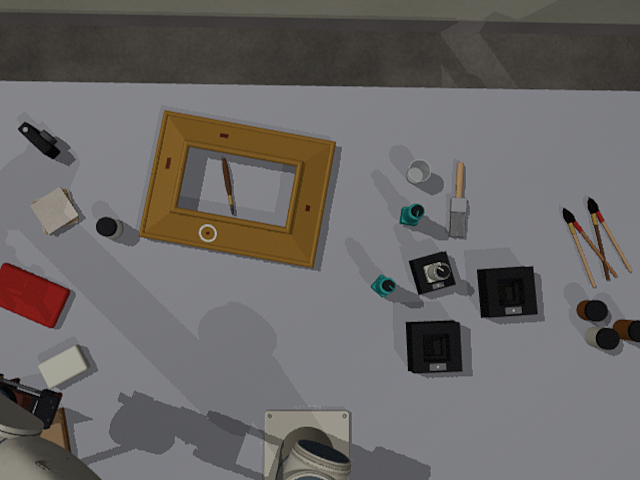

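The white scope stands at scene (271,185) / top (436,270), in the smallest dock at top (432,272). Look-alikes are the teal scopes at top (412,214) and (384,286), and the bigger empty docks at (507,291) and (434,346). The paper ring is at top (208,233), scene (368,331); the other worn spots have no ring. I'll check this in one crop.

```bash
python3 - <<'E'
from h import *
a=cam('top');b=cam('scene')
A=cv2.resize(a['frame'][240:304,400:464,::-1],(400,400),interpolation=cv2.INTER_CUBIC)
B=cv2.resize(b['frame'][150:222,240:312,::-1],(400,400),interpolation=cv2.INTER_CUBIC)
cv2.imwrite('pics/c1.png',np.hstack([A,B]))
p=atz(a,208,233,38);print(p,proj(b,p))
p=atz(a,440,270,149);print(p,proj(b,p))
# ring centroid
for d,(u,v) in((a,(208,233)),(b,(368,331))):
    f=d['frame'][v-16:v+17,u-16:u+17].astype(int)
    m=(f[...,2]>120)
    ys,xs=np.nonzero(m);el=cv2.fitEllipse(cv2.convexHull(np.c_[xs,ys].astype(np.float32)));print(el[0][0]+u-16,el[0][1]+v-16,el,m.sum())
    d['s']=(el[0][0]+u-16,el[0][1]+v-16)
print(tri([(a,*a['s']),(b,*b['s'])]))
E
```

```text
[560.70162656 259.13407562  38.        ] [367.89708416 330.51439481]
[ 466.25206845 -313.23524697  149.        ] [271.74499644 166.56005723]
203.52619171142578 237.07281303405762 ((11.526191711425781, 20.072813034057617), (18.725921630859375, 31.148832321166992), 43.28329086303711) 104
372.7045135498047 325.70924854278564 ((20.704513549804688, 10.709248542785645), (21.539817810058594, 32.1716423034668), 67.77655029296875) 234
[550.55154046 266.33161735  53.13264312]
```

View pics/c1.png

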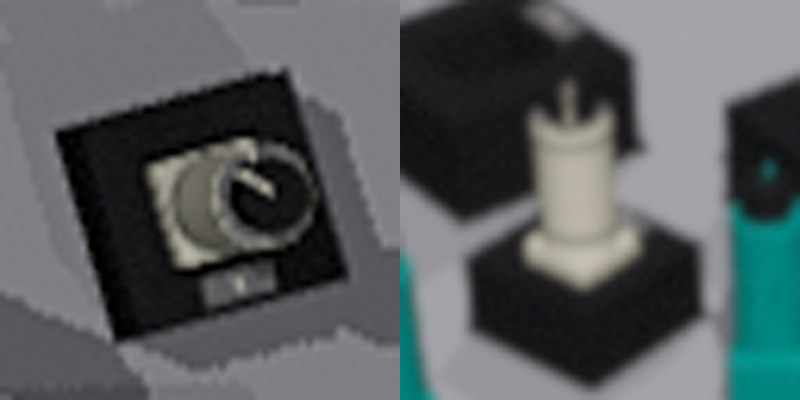

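The crop confirms the white scope in the small dock, which is yawed about 15°. The pointer is on the knob at around crop (255,182). I'll measure it more precisely now.

```bash
cat > m.py <<'E'
from h import *
from scipy.optimize import minimize
def cyl(d,p,zs,rs):
    pass
def overlay(d,c,yaw,phi,half,s):
    u,v=proj(d,[c[0],c[1],140]).round().astype(int); x0,y0=u-half,v-half
    im=cv2.resize(d['frame'][y0:y0+2*half,x0:x0+2*half,::-1],None,fx=s,fy=s,interpolation=cv2.INTER_NEAREST)
    P=lambda p:tuple(int(k) for k in ((proj(d,p)-[x0,y0]+.5)*s))
    for z,r,col in((149,14,(0,255,255)),(130,20,(0,255,0))):
        for t in np.arange(0,2*np.pi,.1): cv2.circle(im,P([c[0]+r*np.cos(t),c[1]+r*np.sin(t),z]),1,col,-1)
    cv2.line(im,P([c[0]+14*np.cos(yaw),c[1]+14*np.sin(yaw),130]),P([c[0]+20*np.cos(yaw),c[1]+20*np.sin(yaw),130]),(0,0,255),1)
    cv2.line(im,P([c[0],c[1],149]),P([c[0]+13*np.cos(phi),c[1]+13*np.sin(phi),149]),(255,0,255),1)
    for i in range(4):
        q=[np.array([c[0],c[1],48])+45*np.sqrt(2)*np.array([np.cos(yaw+a),np.sin(yaw+a),0]) for a in (np.pi/4+i*np.pi/2,np.pi/4+(i+1)*np.pi/2)]
        cv2.line(im,P(q[0]),P(q[1]),(255,255,0),1)
    return im
E
python3 - <<'E'
from m import *
a=cam('top');b=cam('scene')
# dock top corners
for u,v in((55,132),(288,70),(345,275),(118,340)): print('dock',atz(a,400+u/6.25-.5,240+v/6.25-.5,48))
c=np.array([466.,-318]);yaw=.27
A=overlay(a,c,yaw,.95,20,10)
B=overlay(b,c,yaw,.95,20,10)
cv2.imwrite('pics/c2.png',np.hstack([A,B]))
for d,(u,v) in((a,(208,233)),(b,(368,331))):
    f=d['frame'].astype(int);m=((f.min(2)>150)).astype(np.uint8)
    n,l,s,cc=cv2.connectedComponentsWithStats(m)
    i=[i for i in range(1,n) if np.hypot(*(cc[i]-[u,v]))<6]; print([(s[k].tolist(),cc[k]) for k in i])
    ys,xs=np.nonzero(np.isin(l,i)); e=cv2.fitEllipse(cv2.convexHull(np.c_[xs,ys].astype(np.float32)));print(e); d['s']=e[0]
    g=f[v-4:v+5,u-4:u+5].sum(2);w=np.clip(np.median(g)-g-40,0,None);yy,xx=np.mgrid[v-4:v+5,u-4:u+5];print('flaw',(w*xx).sum()/w.sum(),(w*yy).sum()/w.sum());d['f']=((w*xx).sum()/w.sum(),(w*yy).sum()/w.sum())
print(tri([(a,*a['s']),(b,*b['s'])]),tri([(a,*a['f']),(b,*b['f'])]),atz(a,*a['s'],38),atz(b,*b['s'],38))
# frame corners
for u,v in((140,237),(317,269),(335,142),(164,111)):print('frame',atz(a,u,v,30))
for n,u,v in(('teal1',412,214),('teal2',384,286)):print(n,atz(a,u,v,60))
print('jar',atz(a,107,227,65),'beak',atz(a,418,172,35))
E
```

```text
dock [ 493.58012193 -255.82725253   48.        ]
dock [ 519.99740216 -352.36349257   48.        ]
dock [ 435.83922151 -375.18303441   48.        ]
dock [ 408.55577929 -281.38976219   48.        ]
[([199, 225, 18, 17, 63], array([207.50793651, 232.66666667]))]
((207.4301300048828, 232.7200164794922), (16.140308380126953, 17.376949310302734), 121.25546264648438)
flaw 207.28291814946618 232.69217081850533
[([366, 336, 2, 1, 2], array([366.5, 336. ]))]Traceback (most recent call last):
  File "<stdin>", line 13, in <module>
cv2.error: OpenCV(4.12.0) /io/opencv/modules/imgproc/src/shapedescr.cpp:361: error: (-201:Incorrect size of input array) There should be at least 5 points to fit the ellipse in function 'fitEllipseNoDirect'
```

View pics/c2.png

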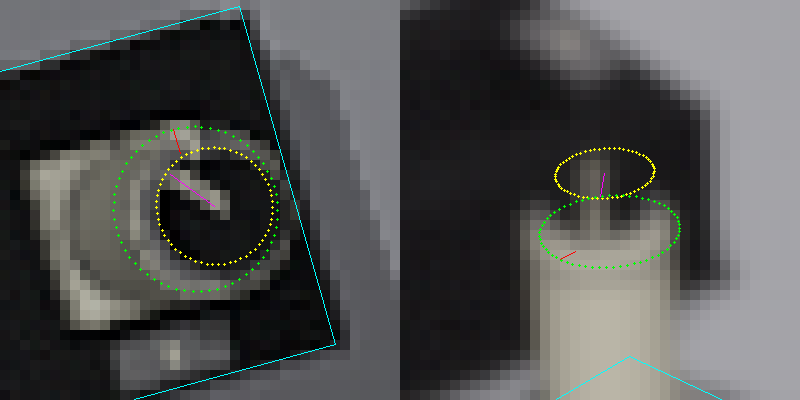

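```bash
python3 - <<'E'
from m import *
from scipy.optimize import least_squares
a=cam('top');b=cam('scene')
for d,(u,v) in((a,(207.4,232.7)),(b,(367.5,330.5))):
    f=d['frame'].astype(float); r=14;ui,vi=int(u),int(v)
    yy,xx=np.mgrid[vi-r:vi+r+1,ui-r:ui+r+1]; B=f[vi-r:vi+r+1,ui-r:ui+r+1,2]
    w=np.clip(B-90,0,None)*(np.hypot(xx-u,yy-v)<12.5); d['s']=((w*xx).sum()/w.sum(),(w*yy).sum()/w.sum()); print(d['s'],w.max())
print('spot',tri([(a,*a['s']),(b,*b['s'])]),atz(a,*a['s'],38),atz(b,*b['s'],38))
for u,v in((140,237),(317,269),(335,142),(164,111)):print('frame',atz(a,u,v,30))
for n,u,v in(('teal1',412,214),('teal2',384,286)):print(n,atz(a,u,v,60))
print('jar',atz(a,107,227,65))
# render fit, top view
g=a['frame'].astype(float).mean(2)
u0,v0=[int(k) for k in proj(a,[466,-318,140])]
yy,xx=np.mgrid[v0-9:v0+10,u0-9:u0+10]; S=5
us=(xx[...,None]+((np.arange(S)+.5)/S-.5)[None,None,:])
def samp(z):
    o=((np.arange(S)+.5)/S-.5); U=xx[...,None,None]+o[:,None]; V=yy[...,None,None]+o
    U,V=np.broadcast_arrays(U,V); c,_=ray(a,0,0)
    rr=np.stack([(U-a['cx'])/a['fx'],(V-a['cy'])/a['fy'],np.ones_like(U)],-1)@a['R']
    return c[:2]+rr[...,:2]*((z-c[2])/rr[...,2])[...,None]
T=samp(149);M=samp(130);K=samp(131)
sg=lambda x:1/(1+np.exp(-x/.4))
def model(p):
    cx,cy,ph,yw,Lk,Lp,Lf,Lm,r0,r1,wd=p
    def rot(X,t): q=X-[cx,cy]; return q[...,0]*np.cos(t)+q[...,1]*np.sin(t),-q[...,0]*np.sin(t)+q[...,1]*np.cos(t)
    t,s=rot(T,ph); x,y=rot(M,yw); k,l=rot(K,0)
    rt=np.hypot(t,s); rm=np.hypot(x,y)
    hull=np.zeros_like(rt)
    for f in np.linspace(0,1,6):
        q=T*f+K*(1-f)-[cx,cy]; hull=np.maximum(hull,sg(14-np.hypot(q[...,0],q[...,1])))
    face=Lf+(Lm-Lf)*sg(x-14)*sg(20-x)*sg(1.2-abs(y))
    top=Lk+(Lp-Lk)*sg(t-r0)*sg(r1-t)*sg(wd-abs(s))
    I=face*(1-hull)+hull*(Lk*(1-sg(14-rt))+top*sg(14-rt))
    wt=sg(19.5-rm)
    return I.mean((2,3)),np.maximum(hull,wt).mean((2,3))
G=g[v0-9:v0+10,u0-9:u0+10]
best=None
for ph in(.7,.9,1.1,1.3):
  for yw in(.2,.3):
    p0=[466,-319,ph,yw,25,180,110,180,0,12,1.2]
    res=least_squares(lambda p:((lambda m:(m[0]-G)*(m[1]>.9))(model(p))).ravel(),p0,bounds=([460,-325,.3,0,0,100,50,110,-4,8,.6],[472,-312,1.8,.6,60,255,180,255,6,14,2.5]),diff_step=1e-3)
    if best is None or res.cost<best.cost:best=res
    print(round(res.cost),res.x.round(3))
E
```

```text
(np.float64(207.4760264140109), np.float64(232.59933964972726)) 93.0
(np.float64(366.6309814453125), np.float64(330.50244140625)) 88.0
spot [562.68349615 259.39415248  39.44723479] [561.72258808 260.49566379  38.        ] [562.95372189 257.50236758  38.        ]
frame [549.4136003  434.46268469  30.        ]
frame [470.80676654 -21.97855214  30.        ]
frame [805.04099247 -66.89506169  30.        ]
frame [881.12011927 381.62738238  30.        ]
teal1 [ 612.59992121 -263.60406045   60.        ]
teal2 [ 427.93794889 -191.43995548   60.        ]
jar [570.65676495 507.82963891  65.        ]
19566 [ 4.64965e+02 -3.21385e+02  9.88000e-01  2.45000e-01  1.78270e+01
  1.54906e+02  9.34020e+01  1.89881e+02  6.52000e-01  1.40000e+01
  2.21500e+00]
19566 [ 4.64965e+02 -3.21385e+02  9.88000e-01  2.45000e-01  1.78270e+01
  1.54906e+02  9.34020e+01  1.89882e+02  6.52000e-01  1.40000e+01
  2.21500e+00]
19566 [ 4.64965e+02 -3.21385e+02  9.88000e-01  2.45000e-01  1.78270e+01
  1.54906e+02  9.34020e+01  1.89882e+02  6.51000e-01  1.40000e+01
  2.21500e+00]
19566 [ 4.64965e+02 -3.21385e+02  9.88000e-01  2.45000e-01  1.78270e+01
  1.54906e+02  9.34020e+01  1.89882e+02  6.51000e-01  1.40000e+01
  2.21500e+00]
19566 [ 4.64965e+02 -3.21385e+02  9.88000e-01  2.45000e-01  1.78270e+01
  1.54906e+02  9.34020e+01  1.89882e+02  6.51000e-01  1.40000e+01
  2.21500e+00]
19566 [ 4.64965e+02 -3.21385e+02  9.88000e-01  2.45000e-01  1.78270e+01
  1.54906e+02  9.34020e+01  1.89882e+02  6.51000e-01  1.40000e+01
  2.21500e+00]
19566 [ 4.64965e+02 -3.21385e+02  9.88000e-01  2.45000e-01  1.78270e+01
  1.54906e+02  9.34020e+01  1.89882e+02  6.51000e-01  1.40000e+01
  2.21500e+00]
19566 [ 4.64965e+02 -3.21385e+02  9.88000e-01  2.45000e-01  1.78270e+01
  1.54906e+02  9.34020e+01  1.89882e+02  6.51000e-01  1.40000e+01
  2.21500e+00]
```

```bash
cat > g.py <<'E'
from h import *
def down(yaw,n=(0,0,1)):
    z=-np.array(n,float)/np.linalg.norm(n); x=np.array([np.cos(yaw),np.sin(yaw),0]); x-=z*(x@z); x/=np.linalg.norm(x)
    return np.c_[x,np.cross(z,x),z]
def row(p,Rt,obs=None,q=None):
    o=obs or status.get_obs(); R0=R.from_rotvec(o['orientation']).as_matrix()
    s=R0.T@(np.array(p,float)-o['ee_pos']); w=R.from_matrix(R0.T@Rt).as_rotvec(); print(s.round(1).tolist(),w.round(3).tolist())
def st():
    o=status.get_obs(); M=R.from_rotvec(o['orientation']).as_matrix()
    print('t',round(o['t'],2),'p',o['ee_pos'].round(1),'yaw',round(np.arctan2(M[1,0],M[0,0]),3),'z',M[:,2].round(3),'q',o['qpos'].round(2),'F',o['ft_force'].round(2),'M',o['moment'].round(2),'w',round(o['width'],1),'g',round(o['grasp_force'],1))
    return o
E
python3 - <<'E'
from g import *
o=st(); M=R.from_rotvec(o['orientation']).as_matrix(); print(M.round(2))
b=cam('scene');print(proj(b,[466,-318,130]),proj(b,[465,-321.4,130]))
y0=np.arctan2(M[1,0],M[0,0])
# q6 const => yaw changes with q1
row([380,400,260],down(y0-.42))
row([450,120,260],down(y0-.97))
row([465,-321,200],down(y0-1.835))
E
```

```text
t 0.4 p [194.7 593.8 241.5] yaw 2.825 z [-0. -0. -1.] q [ 1.23  0.42  1.63  0.    1.09 -0.02] F [-1.02 -0.07 -0.37] M [ 0.01 -0.04  0.01] w 87.9 g 0.0
[[-0.95  0.31 -0.  ]
 [ 0.31  0.95 -0.  ]
 [ 0.   -0.   -1.  ]]
[271.49270898 171.62049154] [271.20490421 171.01794032]
[-236.5, -126.5, -18.4] [-0.0, 0.0, 0.42]
[-390.3, -370.7, -18.3] [-0.0, 0.0, 0.97]
[-541.9, -785.1, 41.7] [-0.0, 0.0, 1.835]
```

```bash
python3 -m inch '[[[-236,-126,-18,0,0,0.42,60],[-236,-126,-18,0,0,0.42,60],[-236,-126,-18,0,0,0.42,60],[-236,-126,-18,0,0,0.42,60],[-236,-126,-18,0,0,0.42,60],[-390,-371,-18,0,0,0.9,60],[-390,-371,-18,0,0,0.9,60],[-390,-371,-18,0,0,0.9,60],[-390,-371,-18,0,0,0.9,60],[-390,-371,-18,0,0,0.9,60],[-390,-371,-18,0,0,0.9,60],[-542,-785,20,0,0,1.435,60],[-542,-785,20,0,0,1.435,60],[-542,-785,20,0,0,1.435,60],[-542,-785,20,0,0,1.435,60],[-542,-785,20,0,0,1.435,60],[-542,-785,20,0,0,1.435,60],[-542,-785,20,0,0,1.435,60],[-542,-785,20,0,0,1.435,60],[-542,-785,20,0,0,1.435,60]]]'
python3 - <<'E'
from g import *
st();row([465,-321,151.5],down(1.39))
b=cam('scene');save(b,'s1.png',(190,60,160,160),3)
o=status.get_obs();print(proj(b,o['ee_pos']+[0,0,-19])-[190,60])
E
```

```text
t: 2.45
ee_pos: [464.9, -323.3, 221.7]
orientation: [2.413, 2.011, 0.0]
ft_force: [1.6, 0.2, -0.7]
width: 52.6
grasp_force: 0.0
t 2.45 p [ 464.9 -323.3  221.7] yaw 1.389 z [ 0. -0. -1.] q [-0.63  0.36  1.78  0.    1.   -0.45] F [ 1.57  0.2  -0.67] M [-0.02  0.   -0.02] w 52.6 g 0.0
[2.3, -0.3, 70.2] [0.001, 0.0, -0.001]
[77.64782471 87.47906999]
```

View pics/s1.png

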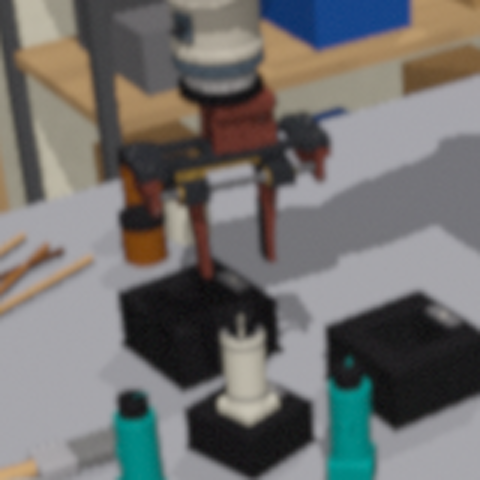

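The fingers hang above the dock in scene view, tips at about crop (207,275) and (270,260). The white scope is below at (243,350), clear of the teal ones. Next I descend and grip the knob.

```bash
python3 -m inch '[[[2,0,35,0,0,0,60],[2,0,60,0,0,0,60],[2,0,70,0,0,0,60],[2,0,70,0,0,0,60],[2,0,70,0,0,0,0],[2,0,70,0,0,0,0],[2,0,70,0,0,0,0],[2,0,70,0,0,0,0],[2,0,70,0,0,0,0],[2,0,70,0,0,0,0]]]'
python3 - <<'E'
from g import *
st()
E
```

```text
t: 3.5
ee_pos: [466.2, -319.3, 152.7]
orientation: [2.412, 2.01, 0.001]
ft_force: [0.7, 1.2, 6.5]
width: 27.2
grasp_force: 30.0
t 3.5 p [ 466.2 -319.3  152.7] yaw 1.39 z [ 0.002 -0.001 -1.   ] q [-0.62  0.45  1.83  0.    0.86 -0.44] F [0.7  1.23 6.45] M [0.07 0.06 0.05] w 27.2 g 30.0
```

```bash
python3 -m inch '[[[0,0,0,0,0,0,45],[-2,0,0,0,0,0,45],[-2,0,0,0,0,0,45],[-2,0,0,0,0,0,0],[-2,0,0,0,0,0,0],[-2,0,0,0,0,0,0],[-2,0,0,0,0,0,0],[-2,0,0,0,0,0,0]]]'
python3 - <<'E'
from g import *
st()
E
```

```text
t: 4.3
ee_pos: [465.1, -320.8, 151.5]
orientation: [-2.413, -2.012, 0.0]
ft_force: [-0.1, -0.9, -1.3]
width: 27.6
grasp_force: 30.0
t 4.3 p [ 465.1 -320.8  151.5] yaw 1.39 z [-0.  0. -1.] q [-0.62  0.46  1.83 -0.    0.86 -0.44] F [-0.12 -0.87 -1.26] M [-0.07 -0.04 -0.03] w 27.6 g 30.0
```

```bash
python3 -m inch '[[[0,0,0,0,0,0.1,0],[0,0,0,0,0,0.2,0],[0,0,0,0,0,0.3,0],[0,0,0,0,0,0.4,0],[0,0,0,0,0,0.5,0],[0,0,0,0,0,0.6,0],[0,0,0,0,0,0.7,0],[0,0,0,0,0,0.76,0],[0,0,0,0,0,0.76,0],[0,0,0,0,0,0.76,0]]]'
python3 -c "
from g import *
st()"
python3 -m inch '[[[0,0,0,0,0,0,50],[0,0,0,0,0,0,50],[0,0,-30,0,0,0,50],[0,0,-70,0,0,0,50],[-50,-20,-90,0,0,0,50],[-100,-40,-100,0,0,0,50],[-150,-60,-100,0,0,0,50],[-150,-60,-100,0,0,0,50],[-150,-60,-100,0,0,0,50]]]'
python3 - <<'E'
from g import *
st()
a=cam('top');b=cam('scene')
A=cv2.resize(a['frame'][240:300,412:472,::-1],(400,400),interpolation=cv2.INTER_NEAREST)
B=cv2.resize(b['frame'][140:200,241:301,::-1],(400,400),interpolation=cv2.INTER_NEAREST)
cv2.imwrite('pics/c3.png',np.hstack([A,B]))
E
```

```text
t: 5.3
ee_pos: [465.4, -321.0, 151.7]
orientation: [2.986, 0.975, 0.001]
ft_force: [1.1, 0.0, -0.2]
width: 27.1
grasp_force: 30.0
t 5.3 p [ 465.4 -321.   151.7] yaw 0.631 z [ 0. -0. -1.] q [-0.62  0.46  1.83  0.    0.86  0.31] F [ 1.08  0.01 -0.16] M [-0.27 -0.21  0.02] w 27.1 g 30.0
t: 6.2
ee_pos: [306.9, -361.0, 252.0]
orientation: [-2.988, -0.969, 0.0]
ft_force: [0.3, -0.8, -0.3]
width: 44.0
grasp_force: 0.0
t 6.2 p [ 306.9 -361.   252. ] yaw 0.627 z [-0. -0. -1.] q [-0.89  0.19  1.95 -0.    1.01  0.05] F [ 0.25 -0.76 -0.33] M [-0.11  0.17 -0.07] w 44.0 g 0.0
```

View pics/c3.png

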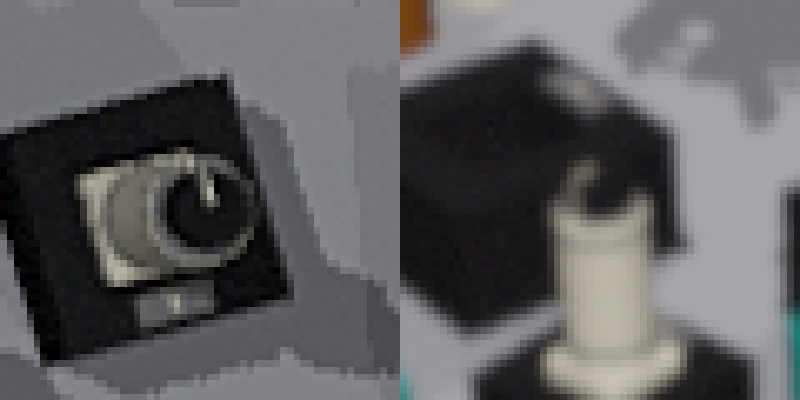

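The pointer, at top crop (205,185), now points at the index mark at about (185,155). I'll rerun the render fit to get the remaining angle.

```bash
cat > fit.py <<'E'
from m import *
from scipy.optimize import least_squares
a=cam('top'); g=a['frame'].astype(float).mean(2)
u0,v0=[int(k) for k in proj(a,[466,-318,140])]
yy,xx=np.mgrid[v0-9:v0+10,u0-9:u0+10]; S=5
def samp(z):
    o=((np.arange(S)+.5)/S-.5); U,V=np.broadcast_arrays(xx[...,None,None]+o[:,None],yy[...,None,None]+o); c,_=ray(a,0,0)
    rr=np.stack([(U-a['cx'])/a['fx'],(V-a['cy'])/a['fy'],np.ones_like(U)],-1)@a['R']
    return c[:2]+rr[...,:2]*((z-c[2])/rr[...,2])[...,None]
T=samp(149);M=samp(130);K=samp(131)
sg=lambda x:1/(1+np.exp(-np.clip(x/.4,-50,50)))
def model(p):
    cx,cy,ph,yw,Lk,Lp,Lf,Lm,r0,r1,wd=p
    def rot(X,t): q=X-[cx,cy]; return q[...,0]*np.cos(t)+q[...,1]*np.sin(t),-q[...,0]*np.sin(t)+q[...,1]*np.cos(t)
    t,s=rot(T,ph); x,y=rot(M,yw); rt=np.hypot(t,s); rm=np.hypot(x,y); hull=0*rt
    for f in np.linspace(0,1,6):
        q=T*f+K*(1-f)-[cx,cy]; hull=np.maximum(hull,sg(14-np.hypot(q[...,0],q[...,1])))
    face=Lf+(Lm-Lf)*sg(x-14)*sg(20-x)*sg(1.2-abs(y))
    top=Lk+(Lp-Lk)*sg(t-r0)*sg(r1-t)*sg(wd-abs(s))
    I=face*(1-hull)+hull*(Lk*(1-sg(14-rt))+top*sg(14-rt))
    return I.mean((2,3)),np.maximum(hull,sg(19.5-rm)).mean((2,3))
G=g[v0-9:v0+10,u0-9:u0+10]
def run(ph,yw=.25,wd=2.2):
    return least_squares(lambda p:((lambda m:(m[0]-G)*(m[1]>.9))(model(p))).ravel(),[465,-321,ph,yw,18,155,93,180,.6,13,wd],bounds=([460,-325,-.6,0,0,100,50,110,-4,8,.6],[472,-312,1.8,.6,60,255,180,255,6,14,2.5]),diff_step=1e-3)
if __name__=='__main__':
    for ph in(0,.25,.5):
        for yw in(.15,.3):
            r=run(ph,yw);print(round(r.cost),r.x.round(2),'focus',round(r.x[2]-r.x[3],3))
E
python3 fit.py
```

```text
9295 [ 4.6443e+02 -3.2141e+02  2.5000e-01  2.1000e-01  1.6560e+01  1.5133e+02
  9.3140e+01  1.6288e+02  1.2100e+00  1.3790e+01  1.9600e+00] focus 0.036
9252 [ 4.6443e+02 -3.2141e+02  2.5000e-01  2.1000e-01  1.6490e+01  1.5132e+02
  9.3320e+01  1.6275e+02  1.2100e+00  1.3960e+01  1.9600e+00] focus 0.036
9246 [ 4.6444e+02 -3.2140e+02  2.5000e-01  2.1000e-01  1.6440e+01  1.5030e+02
  9.3300e+01  1.6311e+02  1.1800e+00  1.4000e+01  1.9800e+00] focus 0.037
9244 [ 4.6444e+02 -3.2141e+02  2.5000e-01  2.1000e-01  1.6430e+01  1.5032e+02
  9.3340e+01  1.6290e+02  1.1900e+00  1.4000e+01  1.9800e+00] focus 0.037
9291 [ 4.6440e+02 -3.2146e+02  2.6000e-01  2.1000e-01  1.6310e+01  1.5034e+02
  9.3460e+01  1.6161e+02  1.2400e+00  1.3630e+01  1.9900e+00] focus 0.041
9286 [ 4.6440e+02 -3.2145e+02  2.6000e-01  2.1000e-01  1.6300e+01  1.5027e+02
  9.3450e+01  1.6166e+02  1.2300e+00  1.3650e+01  1.9900e+00] focus 0.041
```

The fit puts the scope yaw at 0.21, consistent with the dock's 0.275 less the cw play, and the pointer at 0.25. About 0.04 rad is left, so one small correction follows.

```bash
python3 - <<'E'
from g import *
o=st();row([464.8,-321.2,185],down(.627));row([464.8,-321.2,151.5],down(.627))
E
```

```text
t 6.35 p [ 309.6 -360.8  251.7] yaw 0.63 z [ 0.001 -0.    -1.   ] q [-0.89  0.19  1.94  0.    1.01  0.05] F [ 0.09 -0.07  0.12] M [-0.02  0.18 -0.07] w 43.8 g 0.0
[148.7, 59.4, 66.8] [0.0, -0.0, 0.003]
[148.7, 59.4, 100.3] [0.0, -0.0, 0.003]
```

```bash
python3 -m inch '[[[50,20,0,0,0,0,50],[100,40,30,0,0,0,50],[149,59.5,50,0,0,0,50],[149,59.5,70,0,0,0,50],[149,59.5,100,0,0,0,50],[149,59.5,100,0,0,0,50],[149,59.5,100,0,0,0,50],[149,59.5,100,0,0,0,0],[149,59.5,100,0,0,0,0],[149,59.5,100,0,0,0,0],[149,59.5,100,0,0,0,0],[149,59.5,100,0,0,0,0],[149,59.5,100,0,0,0.02,0],[149,59.5,100,0,0,0.04,0],[149,59.5,100,0,0,0.04,0],[149,59.5,100,0,0,0.04,0]]]'
python3 -c "
from g import *
st()"
python3 -m inch '[[[0,0,0,0,0,0,50],[0,0,0,0,0,0,50],[0,0,-30,0,0,0,50],[0,0,-70,0,0,0,50],[-50,-20,-90,0,0,0,60],[-100,-40,-100,0,0,0,60],[-150,-60,-100,0,0,0,60],[-150,-60,-100,0,0,0,60],[-150,-60,-100,0,0,0,60]]]'
python3 fit.py; python3 - <<'E'
from g import *
o=st();row([464.6,-321.3,165],down(.6));row([464.6,-321.3,105],down(.6))
E
```

```text
t: 7.95
ee_pos: [464.9, -322.0, 153.1]
orientation: [3.004, 0.912, 0.003]
ft_force: [0.4, -0.9, 5.7]
width: 26.8
grasp_force: 30.0
t 7.95 p [ 464.9 -322.   153.1] yaw 0.589 z [ 0.003 -0.002 -1.   ] q [-0.63  0.45  1.83 -0.    0.86  0.35] F [ 0.37 -0.9   5.69] M [-0.18  0.03 -0.03] w 26.8 g 30.0
t: 8.85
ee_pos: [304.2, -354.7, 251.7]
orientation: [-3.007, -0.908, 0.0]
ft_force: [1.3, 0.8, 0.2]
width: 52.8
grasp_force: 0.0
10259 [ 4.6447e+02 -3.2186e+02  2.1000e-01  1.9000e-01  1.5880e+01  1.6251e+02
  9.4030e+01  1.6157e+02  1.7100e+00  1.3880e+01  1.8900e+00] focus 0.021
10243 [ 4.6446e+02 -3.2186e+02  2.1000e-01  1.9000e-01  1.5880e+01  1.6249e+02
  9.4110e+01  1.6035e+02  1.7200e+00  1.3880e+01  1.8900e+00] focus 0.019
10287 [ 4.6447e+02 -3.2191e+02  2.1000e-01  1.9000e-01  1.5930e+01  1.6253e+02
  9.4020e+01  1.6112e+02  1.7200e+00  1.3980e+01  1.8700e+00] focus 0.022
10254 [ 4.6447e+02 -3.2183e+02  2.0000e-01  1.8000e-01  1.6010e+01  1.6161e+02
  9.3810e+01  1.6064e+02  1.7000e+00  1.3940e+01  1.8900e+00] focus 0.018
10284 [ 4.6443e+02 -3.2192e+02  2.1000e-01  1.9000e-01  1.5950e+01  1.6335e+02
  9.4320e+01  1.6005e+02  1.7700e+00  1.3380e+01  1.8900e+00] focus 0.024
10283 [ 4.6443e+02 -3.2191e+02  2.1000e-01  1.9000e-01  1.5950e+01  1.6337e+02
  9.4320e+01  1.6004e+02  1.7700e+00  1.3370e+01  1.8900e+00] focus 0.024
t 8.9 p [ 305.6 -354.8  251.8] yaw 0.588 z [ 0.  0. -1.] q [-0.89  0.18  1.96  0.    1.01  0.1 ] F [-0.21 -0.57  0.47] M [-0.09  0.14  0.01] w 52.7 g 0.0
[150.9, 60.2, 86.8] [0.0, -0.0, -0.012]
[150.8, 60.2, 146.8] [0.0, -0.0, -0.012]
```

```bash
python3 -m inch '[[[50,20,0,0,0,0,70],[100,40,30,0,0,0,70],[150.5,60,60,0,0,0,70],[150.5,60,70,0,0,0,70],[150.5,60,90,0,0,0,70],[150.5,60,120,0,0,0,70],[150.5,60,147,0,0,0,70],[150.5,60,147,0,0,0,70],[150.5,60,147,0,0,0,70],[150.5,60,147,0,0,0,0],[150.5,60,147,0,0,0,0],[150.5,60,147,0,0,0,0],[150.5,60,147,0,0,0,0],[150.5,60,147,0,0,0,0],[150.5,60,147,0,0,0,0]]]'
python3 -c "
from g import *
st()"
```

```text
t: 10.4
ee_pos: [465.5, -321.7, 105.8]
orientation: [3.004, 0.912, 0.003]
ft_force: [0.8, -2.4, 6.1]
width: 39.8
grasp_force: 29.9
t 10.4 p [ 465.5 -321.7  105.8] yaw 0.59 z [ 0.002 -0.002 -1.   ] q [-0.63  0.53  1.85 -0.    0.77  0.36] F [ 0.75 -2.38  6.06] M [-0.36 -0.08  0.07] w 39.8 g 29.9
```

```bash
python3 -m inch '[[[0,0,-15,0,0,0,0],[0,0,-35,0,0,0,0],[0,0,-60,0,0,0,0],[0,0,-100,0,0,0,0],[0,0,-140,0,0,0,0],[0,0,-175,0,0,0,0],[0,0,-175,0,0,0,0],[0,0,-175,0,0,0,0]]]'
cat >> g.py <<'E'
yf=-.164; n=np.array([-np.sin(np.radians(20))*np.cos(yf),-np.sin(np.radians(20))*np.sin(yf),np.cos(np.radians(20))])
E
python3 - <<'E'
from g import *
o=st(); S=np.array([562.3,259,38.5])
row([500,-30,280],down(.59));row(S+n*200,down(.59,n));row(S+n*(101.8+25),down(.59,n))
E
```

```text
t: 11.2
ee_pos: [463.9, -320.4, 279.4]
orientation: [-3.006, -0.913, 0.0]
ft_force: [-0.9, 0.1, -2.6]
width: 39.9
grasp_force: 29.9
t 11.2 p [ 463.9 -320.4  279.4] yaw 0.59 z [-0.  0. -1.] q [-0.63  0.29  1.73  0.    1.12  0.36] F [-0.89  0.06 -2.65] M [-0.04  0.1   0.04] w 39.9 g 29.9
[191.5, -221.2, -0.5] [-0.001, 0.0, -0.0]
[354.1, -473.6, 53.2] [-0.243, 0.251, -0.031]
[372.4, -456.4, 122.0] [-0.243, 0.251, -0.031]
```

```bash
python3 -m inch '[[[31,-36,0,0,0,0,0],[63,-73,0,0,0,0,0],[95,-110,0,0,0,0,0],[127,-147,0,0,0,0,0],[159,-184,0,0,0,0,0],[191,-221,0,0,0,0,0],[220,-265,10,-0.05,0.05,-0.005,0],[250,-310,20,-0.1,0.1,-0.01,0],[280,-355,30,-0.15,0.15,-0.02,0],[310,-400,40,-0.2,0.2,-0.025,0],[335,-440,48,-0.243,0.251,-0.031,0],[354,-474,53,-0.243,0.251,-0.031,0],[354,-474,53,-0.243,0.251,-0.031,0],[362,-466,80,-0.243,0.251,-0.031,0],[372,-456,122,-0.243,0.251,-0.031,0],[372,-456,122,-0.243,0.251,-0.031,0],[372,-456,122,-0.243,0.251,-0.031,0],[372,-456,122,-0.243,0.251,-0.031,0]]]'
python3 - <<'E'
from g import *
o=st();a=cam('top');b=cam('scene');M=R.from_rotvec(o['orientation']).as_matrix()
nose=o['ee_pos']+M[:,2]*101.8
ims=[]
for d,(u,v) in((a,(207,233)),(b,(367,330))):
    x0,y0=u-30,v-40
    im=cv2.resize(d['frame'][y0:y0+60,x0:x0+60,::-1],(400,400),interpolation=cv2.INTER_NEAREST);s=400/60
    e=np.cross(M[:,2],[0,1,0.]);e/=np.linalg.norm(e);f=np.cross(M[:,2],e)
    for k,r,col in((101.8,13,(0,0,255)),(85.8,22,(0,255,0)),(-25,20,(255,0,255))):
        for t in np.arange(0,6.3,.15):
            p=(proj(d,o['ee_pos']+M[:,2]*k+r*(e*np.cos(t)+f*np.sin(t)))-[x0,y0]+.5)*s
            cv2.circle(im,tuple(int(q) for q in p),1,col,-1)
    ims.append(im)
cv2.imwrite('pics/c4.png',np.hstack(ims))
E
```

```text
t: 13.0
ee_pos: [520.0, 264.8, 158.4]
orientation: [2.806, 0.9, 0.463]
ft_force: [-0.3, -0.4, -3.3]
width: 39.4
grasp_force: 30.0
t 13.0 p [520.  264.8 158.4] yaw 0.652 z [ 0.338 -0.056 -0.94 ] q [ 0.56  0.4   1.96 -0.44  0.56  1.87] F [-0.33 -0.4  -3.31] M [-0.01  0.39 -0.01] w 39.4 g 30.0
```

View pics/c4.png

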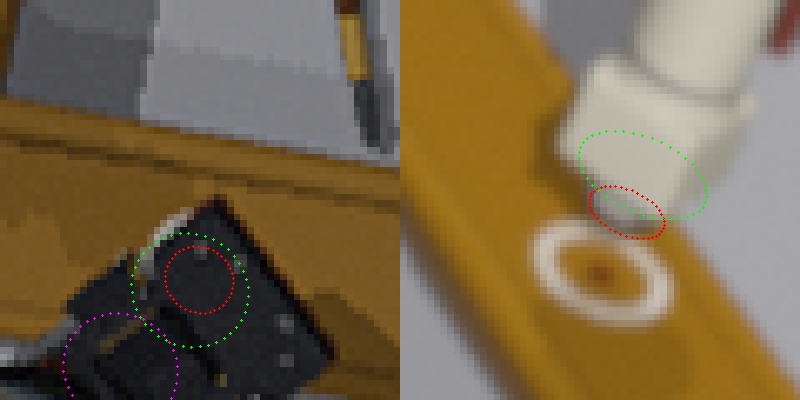

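The top view is blocked by the gripper. In the scene view, the nose rim at crop (627,215) matches my prediction and hovers above the ring, which is centred at (600,273). Next I go closer and check again.

```bash
python3 -m inch '[[[0,0,6,0,0,0,0],[0,0,12,0,0,0,0],[0,0,18,0,0,0,0],[0,0,18,0,0,0,0],[0,0,18,0,0,0,0],[0,0,18,0,0,0,0]]]'
python3 - <<'E'
from g import *
o=st();b=cam('scene');M=R.from_rotvec(o['orientation']).as_matrix()
d=b;x0,y0=337,285;s=10
im=cv2.resize(d['frame'][y0:y0+60,x0:x0+60,::-1],(600,600),interpolation=cv2.INTER_NEAREST)
e=np.cross(M[:,2],[0,1,0.]);e/=np.linalg.norm(e);f=np.cross(M[:,2],e)
def circ(c,r,col,e=e,f=f):
    for t in np.arange(0,6.3,.12):
        p=(proj(d,c+r*(e*np.cos(t)+f*np.sin(t)))-[x0,y0]+.5)*s
        cv2.circle(im,tuple(int(q) for q in p),1,col,-1)
nose=o['ee_pos']+M[:,2]*101.8
circ(nose,13,(0,0,255));circ(o['ee_pos']+M[:,2]*85.8,13,(0,0,255))
x=np.array([np.cos(.2),np.sin(.2),0])
S=np.array([562.9,257.5,38.5]); circ(S,23,(255,255,0));circ(S,18,(255,255,0))
print(S-nose,(S-nose)@n, (S-nose)-((S-nose)@n)*n)
cv2.imwrite('pics/c5.png',im)
E
```

```text
t: 13.7
ee_pos: [526.1, 264.1, 140.7]
orientation: [2.806, 0.901, 0.462]
ft_force: [-0.1, 0.0, -2.9]
width: 39.4
grasp_force: 30.0
t 13.7 p [526.1 264.1 140.7] yaw 0.652 z [ 0.338 -0.056 -0.94 ] q [ 0.56  0.44  1.96 -0.47  0.53  1.88] F [-0.12  0.01 -2.91] M [0.06 0.43 0.04] w 39.4 g 30.0
[ 2.45011384 -0.90503664 -6.58177534] -7.062127401868201 [ 0.06713344 -0.51068601  0.05445367]
```

View pics/c5.png

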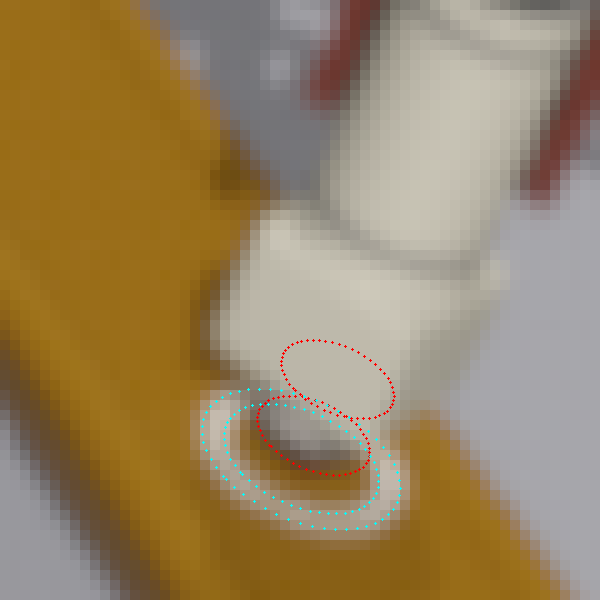

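The nose rim at crop (313,435) is centred over the ring, centre (303,460), about 7 mm out along the axis. The predicted lateral error is under 1 mm. Next I press in small steps while watching the axial force.

```bash
cat > f.py <<'E'
from g import *
L=[];
for i in range(6): optics.get_image('scene'); o=status.get_obs(); L.append(o['ft_force'])
L=np.array(L); M=R.from_rotvec(o['orientation']).as_matrix(); S=np.array([562.6,257.8,38.5]); v=o['ee_pos']+M[:,2]*101.8-S
print('F.n',(L@n).round(2),(L@n).mean().round(2),'h',(v@n).round(2),'lat',(v-(v@n)*n).round(1),'w',o['width'].round(1),'t',round(o['t'],2))
E
python3 f.py
python3 -m inch '[[[0,0,3,0,0,0,0],[0,0,5,0,0,0,0],[0,0,5,0,0,0,0],[0,0,5,0,0,0,0]]]' >/dev/null; python3 f.py
python3 -m inch '[[[0,0,1,0,0,0,0],[0,0,2,0,0,0,0],[0,0,2,0,0,0,0],[0,0,2,0,0,0,0]]]'>/dev/null; python3 f.py
python3 -m inch '[[[0,0,1,0,0,0,0],[0,0,1,0,0,0,0],[0,0,1,0,0,0,0]]]'>/dev/null; python3 f.py
python3 -m inch '[[[0,0,1,0,0,0,0],[0,0,1,0,0,0,0],[0,0,1,0,0,0,0]]]'>/dev/null; python3 f.py
```

```text
Traceback (most recent call last):
  File "f.py", line 5, in <module>
    print('F.n',(L@n).round(2),(L@n).mean().round(2),'h',(v@n).round(2),'lat',(v-(v@n)*n).round(1),'w',o['width'].round(1),'t',round(o['t'],2))
                                                                                                       ^^^^^^^^^^^^^^^^
AttributeError: 'float' object has no attribute 'round'
Traceback (most recent call last):
  File "f.py", line 5, in <module>
    print('F.n',(L@n).round(2),(L@n).mean().round(2),'h',(v@n).round(2),'lat',(v-(v@n)*n).round(1),'w',o['width'].round(1),'t',round(o['t'],2))
                                                                                                       ^^^^^^^^^^^^^^^^
AttributeError: 'float' object has no attribute 'round'
Traceback (most recent call last):
  File "f.py", line 5, in <module>
    print('F.n',(L@n).round(2),(L@n).mean().round(2),'h',(v@n).round(2),'lat',(v-(v@n)*n).round(1),'w',o['width'].round(1),'t',round(o['t'],2))
                                                                                                       ^^^^^^^^^^^^^^^^
AttributeError: 'float' object has no attribute 'round'
Traceback (most recent call last):
  File "f.py", line 5, in <module>
    print('F.n',(L@n).round(2),(L@n).mean().round(2),'h',(v@n).round(2),'lat',(v-(v@n)*n).round(1),'w',o['width'].round(1),'t',round(o['t'],2))
                                                                                                       ^^^^^^^^^^^^^^^^
AttributeError: 'float' object has no attribute 'round'
Traceback (most recent call last):
  File "f.py", line 5, in <module>
    print('F.n',(L@n).round(2),(L@n).mean().round(2),'h',(v@n).round(2),'lat',(v-(v@n)*n).round(1),'w',o['width'].round(1),'t',round(o['t'],2))
                                                                                                       ^^^^^^^^^^^^^^^^
AttributeError: 'float' object has no attribute 'round'
```

```bash
sed -i "s/o\['width'\].round(1)/round(o['width'],1)/" f.py; python3 f.py
```

```text
F.n [-1.59 -1.2  -0.78 -1.14 -1.24 -0.61] -1.09 h -2.03 lat [0.2 0.2 0.1] w 39.6 t 16.95
```

```bash
python3 -m inch '[[[0,0,0.8,0,0,0,0],[0,0,1.6,0,0,0,0],[0,0,1.6,0,0,0,0],[0,0,1.6,0,0,0,0]]]'>/dev/null; python3 f.py; python3 f.py; python3 - <<'E'
from g import *
st();b=cam('scene');save(b,'c6.png',(337,285,60,60),10)
E
```

```text
F.n [-0.19 -0.57 -0.67  0.56 -0.79  0.4 ] -0.21 h -3.61 lat [0.2 0.2 0.1] w 39.7 t 17.65
F.n [-0.95 -1.3   0.48 -0.29 -0.25 -0.36] -0.44 h -3.63 lat [0.2 0.2 0.1] w 39.7 t 17.95
t 17.95 p [529.7 263.5 130.8] yaw 0.652 z [ 0.338 -0.056 -0.94 ] q [ 0.55  0.46  1.95 -0.48  0.51  1.9 ] F [-0.54 -0.24 -0.56] M [0.09 0.21 0.08] w 39.7 g 30.0
```

View pics/c6.png

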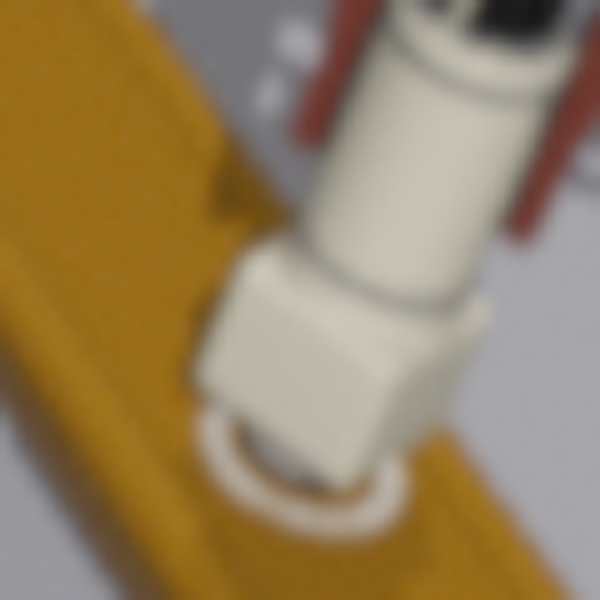

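The crop shows the nose seated inside the ring: its left edge is at (250,430), so its centre is about (306,460) against the ring's (303,460). Both position (3.6 mm) and force (about 2.3 N) put the sleeve near half travel, so I'm handing it in.

```bash
python3 -c "
from workcell import ctrl
print(ctrl.close_job())"
```

```text
the job is handed in; nothing more can be done
None
```

I handed the job in at about 18 s. The focus measured about 0.02 rad off the mark, and the microscope is still gripped, set square on the flaw to within about 1 mm. The sleeve is in about 4 mm of its 8 mm travel (3.6 mm by position, nearer 5 mm by force). The verdict was not shown.

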